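# Fasten a pottery wheel's cover with a push rivet

### The job

The grey access cover of the table-top pottery wheel is missing one of its push rivets. Take the orange rivet out of the wooden caddy, put it in the open hole with its white centre pin still up until its head sits flat on the cover, then push the pin fully home, flush with the head, to spread it. Press no harder than the job needs (the thin cover cracks at 35 N), leave the blue rivet in the caddy and leave the other things on the table alone.

Things in the scene. Friction and masses are not known exactly. Their poses are not given: they have to be found in the camera images.
- rivet: the orange plastic push rivet to fit, 30 g. Origin: centre of the underside of its head, z up. Round head 28 mm across, 5 mm thick; below it a shank 14 mm across for 9 mm, then tapering to 7 mm at its tip 18 mm below the origin. White round centre pin on top, 11 mm across, 12 mm proud of the head when up (may be gripped). Starts upright in a caddy hole, head on the caddy's top
- rivet_pin (a joint): how far the orange rivet's white centre pin has been pushed down (m): 0 up (12 mm proud), 0.012 fully home and flush with the head. It is stiff: it moves only under about 12 N and stays where it is left, so put the rivet in its hole with less force than that
- hole (a point): centre of the mouth of the open hole, on the cover's top face, about 97 mm above the table. The hole is 15.4 mm across, slightly chamfered, through the cover, free space below. The cover rests on a springy gasket: it sinks about 3.5 mm under 12 N and at most 4 mm (15 N), then is hard, and springs back; so the pin gets flush only when pressed lower than its unpressed flush height
- wheel: white table-top pottery wheel, fixed. Origin: centre of its underside; 200 mm along x, 340 mm along y, housing 89 mm high. Aluminium wheel head 180 mm across, top 116 mm up, centred at y +75 mm; grey cover centred at y -93 mm, with three orange rivets already fitted near its other corners (28 mm across, 4 mm high)
- caddy: the wooden rivet caddy, fixed to the table: block 70 mm along x, 120 mm along y, 30 mm high, origin at the centre of its underside; two holes 15.6 mm across, 24 mm deep, at y -32 and +32 mm, each with a rivet, the orange one in either
- blue_rivet: a blue rivet of the same shape, belonging to another machine, in the caddy's other hole; leave it there. Origin: centre of the underside of its head
- mug: bystander: terracotta mug, 76 mm across, 85 mm high, origin under its centre
- bowl: bystander: blue ceramic bowl, 130 mm across, 55 mm high, origin under its centre
- glaze_jar: bystander: green glass jar, 68 mm across, 90 mm high, origin under its centre
- mallet: bystander: wooden mallet lying on the table, head 130 x 75 x 60 mm centred on its origin (on the underside), handle 130 mm long to its -x
- cover: the grey cover: plate 180 mm along x, 140 mm along y, 6 mm thick, origin at the centre of its underside, axes as the wheel's; the open hole is at x -65, y -45 mm. It sinks on its gasket when pressed
Things that resemble listed ones, but are neither listed nor needed, are in the scene too. There is more than one size of the caddy; the job needs the middle-sized.

How it is judged:
By the outcome, as a careful person would: the job done as asked, in the order asked, and still so for the second after the job is handed in, with the robot touching nothing.
It also fails if it takes over 48 s, if anything falls off the work surface, if the arm or the gripper's body presses on something with over 40 N, if the wrist force passes 120 N, or if a joint passes its speed limit or range.

### The arm

A 7-joint arm with a two-finger parallel gripper is mounted at the origin on the work surface. World frame = base frame: x ahead of the robot, y to its left, z up, the work surface at z = 0. Lengths are in m, angles in rad, forces in N, time in s.
With the tool pointing down it reaches from about 0.425 to 0.875 m from the base axis. Payload 4.7 kg.
Tool frame: the origin (TCP) lies where the fingers leave the gripper's body, on its centre line; the fingertips stand 70 mm ahead of it and the grasp point (between the pads) lies grasp_offset ahead of it (grasp_offset is the distance from the TCP to the grasp point, in m); z points along the fingers, y is the direction in which the jaws open and shut (so a half turn about z gives the same grasp; the last joint's range is limited). The gripper opens to 87 mm and grips with 3 to 60 N. Pads are 19 mm wide; open, the fingers measure 117 mm over their backs; the gripper's body (75 mm by 190 mm) begins 51 mm behind the grasp point.
Start: joints at [1.318, 0.321, -0.07, 1.45, 0.023, 1.371, -0.057], TCP at [0.171, -0.627, 0.292] pointing down, gripper open.
Joint ranges: [-2.86, 2.86], [-0.3, 2.09], [-1.38, 1.24], [0.06, 2.45], [-1.56, 4.7], [0.09, 2.05], [-2.69, 2.69]. Speed limits (rad/s): [2.57, 2.57, 3.14, 3.14, 3.14, 3.14, 3.14].

### API

Orientations are given as a rotation vector (axis times angle).
In Python, from station import * gives the robot as it stands. The module is installed in compiled form; this text tells all that it offers.
- The arm moves only by the tool play_rows, never from a script. Its argument "increments" is a list of rows, each a list of 3 entries, a list of its own where there are three numbers: the closure, from 0 (fully open) to 1 (shut), then the shift along the world's x, y, z in mm, then the turn about the world's z in rad. In form: [[jaw, [x, y, z], twist], ...]. A call has 1 to 5 rows; each row is the pose to reach, as a shift and turn from the pose measured when the call began; what a row does not reach only later rows make up. A row lasts 1/12 s, in which the tool goes at most 41.7 mm and 7.16 degrees, less where a joint would pass 70% of its speed; a pose out of reach is approached as far as the arm can. A call with a gripper value outside its range is refused whole. The fingers move at their own pace and stop on an object; "newtons" is the grip in N (left out, the last holds). Time passes only in rows, so rows that repeat a pose let the fingers close. It gives the time, the measured TCP pose, the force and the opening at its end, in the units of the state.
- sense(): the state, without advancing time (a new reading comes with each control period).
- grab_frame(name): name is "side" or "top"; returns a dict with "frame" (400x640x3 uint8, blue, green, red), "fx", "fy", "cx", "cy" (pixels), "eye" and "orientation" of the camera in the world. Camera axes: x right, y down, z forward; pixel columns grow to the right and rows downward; lengths in m; the calibration is good to about 2 mm. A picture is of the moment at which its call begins. There is no depth.
- finish_job(): hands the job in, once; it reports no verdict.
Trained networks look in the newest picture that a camera, given by its name, has taken for a name from the list of things; names that differ only in an ending like _2 or _b are one class to them, and where a whole thing is asked for, a point or a joint stands for the part that bears it (a point fixed in the world has none). Each returns a list of dicts, best first, with "conf" (0 to 1); they miss things now and then, are a little off and sometimes report something else, mostly with a low value. They report only what shows in the picture. A call takes as long as a camera call. They do not tell look-alikes from the thing itself.
- search_frame(camera, label): "pixel" ([row, column] in pixels, amid what is visible of it).
- outline_of(camera, label): "mask" (400x640 bool, what is visible of it) and "pixel" ([row, column] in pixels, amid what is visible of it).
The state is a dict: "t": time; "q": joint angles; "joint_velocities": joint speeds; "joint_torque": joint torques, N m; "eef_pos": TCP position; "ee_rot": TCP orientation; "ft_force": force on the tool from outside, world axes, zero at the start; "wrist_torque": the same for the moment, N m; "opening": finger opening in m.
Only numpy, scipy, OpenCV 4.12 (cv2) and the standard library are available. Lean on these libraries where they do the work, as an engineer would, in place of code of your own. Each camera call takes 0.05 s, during which the arm holds its last target. There are 200 camera calls.

## Working session

There is one attempt and no reset: what is moved stays moved. The work goes in short steps, Python scripts to look and compute and a tool call to move; the robot and the scene stay as the last step left them, time stands still between calls to the robot, and variables do not carry over. Pictures are saved under pics/ and viewed, about 8 in all and at most 12, crops included, and the job is handed in when it is done.

Besides the shell and the picture viewer there is one more tool, called by a JSON object that holds its "name" and its "arguments". play_rows: Moves the arm, as the interface text tells. Its arguments: {"type":"object","properties":{"increments":{"type":"array"},"newtons":{"type":"number"}},"required":["increments"]}

```bash
mkdir -p pics; cat > h.py <<'E'
from station import *
import numpy as np, cv2
from scipy.spatial.transform import Rotation as R
def cam(n):
    f=grab_frame(n); o=np.array(f["orientation"],float)
    f["R"]=o if o.shape==(3,3) else (R.from_rotvec(o).as_matrix() if o.size==3 else R.from_quat(o).as_matrix())
    return f
def at_z(f,rc,z):
    d=f["R"]@np.array([(rc[1]-f["cx"])/f["fx"],(rc[0]-f["cy"])/f["fy"],1]); e=np.array(f["eye"])
    return e+d*(z-e[2])/d[2]
def proj(f,p):
    c=f["R"].T@(np.array(p)-f["eye"]); return np.array([f["cy"]+f["fy"]*c[1]/c[2],f["cx"]+f["fx"]*c[0]/c[2]])
E
python3 - <<'E'
from h import *
s=sense(); print({k:np.round(v,3) for k,v in s.items()})
for n in("top","side"):
    f=cam(n); cv2.imwrite(f"pics/{n}0.png",f["frame"]); print(n,f["eye"],f["orientation"],f["fx"],f["cx"],f["cy"])
    for l,z in(("rivet",.035),("blue_rivet",.035),("caddy",.03),("hole",.097),("cover",.097),("wheel",.1),("mug",.08),("bowl",.05),("glaze_jar",.09),("mallet",.05)):
        for d in search_frame(n,l): print(l,round(d["conf"],2),np.round(d["pixel"],1),np.round(at_z(f,d["pixel"],z),3))
E
```

```text
{'t': np.float64(0.0), 'q': array([ 1.318,  0.322, -0.07 ,  1.452,  0.023,  1.371, -0.057]), 'joint_velocities': array([ 0.   ,  0.   ,  0.003,  0.   ,  0.003, -0.001,  0.   ]), 'joint_torque': array([ 0.0000e+00, -4.9129e+01, -4.0400e-01, -3.1253e+01, -6.4000e-02,
        4.4000e-02,  0.0000e+00]), 'eef_pos': array([ 0.171, -0.627,  0.291]), 'ee_rot': array([-3.112e+00, -4.180e-01,  1.000e-03]), 'ft_force': array([-0.167, -0.35 , -0.121]), 'wrist_torque': array([-0.023,  0.077,  0.025]), 'opening': np.float64(0.087)}
top [ 0.36271496 -0.02171915  1.16680756] [-2.13240757  2.13312415 -0.16205911] 398.6876663377509 313.75474864573323 200.76317723470376
rivet 0.45 [205.  421.8] [ 0.534 -0.32   0.035]
blue_rivet 0.63 [206.  400.1] [ 0.532 -0.258  0.035]
caddy 0.93 [154.2 394.3] [ 0.686 -0.247  0.03 ]
caddy 0.83 [209.3 409.4] [ 0.523 -0.285  0.03 ]
hole 0.96 [166.3 291.6] [0.633 0.05  0.097]
cover 0.8 [166.8 289.2] [0.632 0.057 0.097]
wheel 0.76 [176.8 258.8] [0.603 0.14  0.1  ]
wheel 0.29 [253.4 181.2] [0.395 0.342 0.1  ]
mug 0.87 [256.5 180.7] [0.387 0.349 0.08 ]
bowl 0.68 [197.1 155.8
[... 218 characters left out ...]
267 325.32764849177835 191.27644421664837
rivet 0.38 [168.5 377.4] [ 0.526 -0.306  0.035]
blue_rivet 0.42 [175.1 367.1] [ 0.529 -0.252  0.035]
caddy 0.96 [175.4 371.3] [ 0.521 -0.266  0.03 ]
caddy 0.65 [201.2 400.6] [ 0.366 -0.22   0.03 ]
caddy 0.63 [191.3 282.5] [ 0.686 -0.002  0.03 ]
caddy 0.34 [159.5 431.1] [ 0.419 -0.484  0.03 ]
hole 0.64 [195.3 281. ] [0.611 0.066 0.097]
cover 0.77 [189.6 280. ] [0.633 0.05  0.097]
wheel 0.62 [225.9 259.3] [0.554 0.199 0.1  ]
wheel 0.58 [290.5 184.6] [0.516 0.461 0.1  ]
mug 0.8 [309.9 256.1] [0.36  0.374 0.08 ]
bowl 0.94 [290.4 185.1] [0.557 0.447 0.05 ]
glaze_jar 0.64 [147.6 373.1] [ 0.57  -0.333  0.09 ]
mallet 0.65 [159.7 429.8] [ 0.408 -0.453  0.05 ]
```

View pics/top0.png

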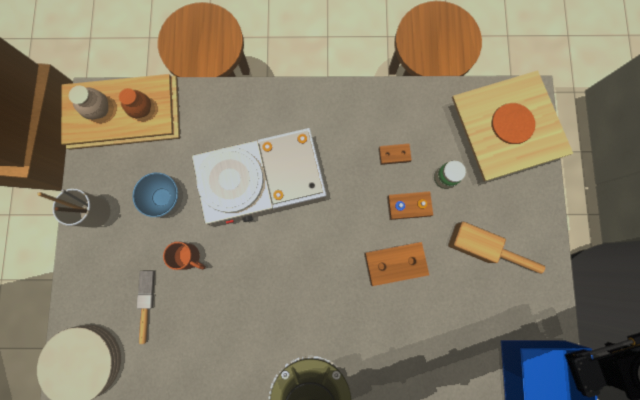

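View pics/side0.png

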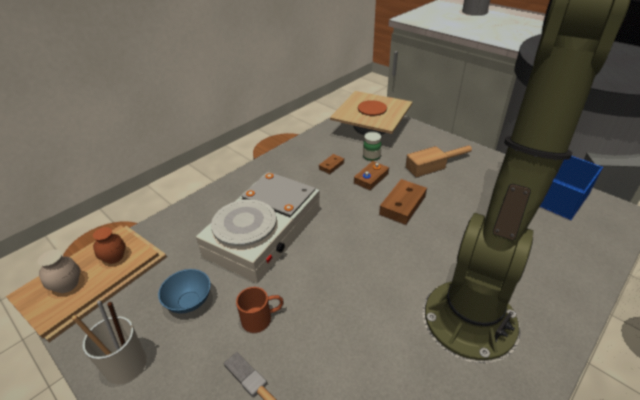

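Top view: the middle caddy is at about (206,411), with the blue rivet at (206,401) and the orange at (204,422). The open hole is at about (185,311), with the three fitted rivets at (147,267), (139,302) and (195,278). The side view agrees. I'll refine these positions with colour centroids.

```bash
cat >> h.py <<'E'
def blobs(img,lo,hi,box,amin=4):
    r0,r1,c0,c1=box; hsv=cv2.cvtColor(img,cv2.COLOR_BGR2HSV)[r0:r1,c0:c1]
    m=cv2.inRange(hsv,np.array(lo),np.array(hi)); n,l,st,ce=cv2.connectedComponentsWithStats(m)
    return [(st[i,4],np.array([ce[i][1]+r0,ce[i][0]+c0])) for i in range(1,n) if st[i,4]>=amin]
E
python3 - <<'E'
from h import *
T=cam("top");S=cam("side")
a=cv2.resize(T["frame"][125:235,185:445],None,fx=3,fy=3,interpolation=cv2.INTER_CUBIC)
b=cv2.resize(S["frame"][150:260,195:405],None,fx=3,fy=3,interpolation=cv2.INTER_CUBIC)[:270]
b=cv2.copyMakeBorder(b,0,0,0,a.shape[1]-b.shape[1],0)
cv2.imwrite("pics/c1.png",np.vstack([a,b])[:600])
for f,n,b1,b2 in((T,"top",(125,215,255,330),(192,222,388,436)),(S,"side",(165,225,240,325),(158,190,352,392))):
    print(n,"cover orange"); 
    for A,p in blobs(f["frame"],(5,110,90),(25,255,255),b1): print(A,p.round(1),at_z(f,p,.099).round(4))
    print("dark"); 
    for A,p in blobs(f["frame"],(0,0,0),(180,255,75),b1): print(A,p.round(1),at_z(f,p,.095).round(4))
    print("caddy blue")
    for A,p in blobs(f["frame"],(100,90,60),(130,255,255),b2): print(A,p.round(1),at_z(f,p,.036).round(4))
    print("caddy orange bright")
    for A,p in blobs(f["frame"],(8,90,170),(28,255,255),b2): print(A,p.round(1),at_z(f,p,.036).round(4))
    for l in("caddy","cover","rivet","blue_rivet"):
        for d in outline_of(n,l)[:5]:
            m=d["mask"].astype(np.uint8); c=max(cv2.findContours(m,0,2)[0],key=cv2.contourArea)
            print(l,round(d["conf"],2),np.round(d["pixel"],1),m.sum(),cv2.minAreaRect(c))
E
```

```text
top cover orange
53 [138.1 302.1] [0.7136 0.0213 0.099 ]
54 [146.2 267. ] [0.6905 0.1189 0.099 ]
56 [194.6 277.9] [0.5537 0.0864 0.099 ]
dark
11 [184.9 311.4] [ 0.5813 -0.0046  0.095 ]
caddy blue
48 [205.4 399.6] [ 0.5331 -0.2563  0.036 ]
caddy orange bright
107 [205.2 424.1] [ 0.5337 -0.3263  0.036 ]
20 [202.4 410. ] [ 0.542  -0.2865  0.036 ]
8 [203.2 392.4] [ 0.5394 -0.2358  0.036 ]
caddy 0.97 [263.8 392.7] 2060 ((395.8127136230469, 263.4566650390625), (34.75234603881836, 61.050052642822266), 79.82449340820312)
caddy 0.72 [206.1 407.3] 961 ((409.3856506347656, 204.7781524658203), (26.05559730529785, 43.34810256958008), 83.2901611328125)
caddy 0.71 [153.4 394.7] 516 ((394.4599609375, 153.7389373779297), (18.2379150390625, 29.11759376525879), 86.98721313476562)
cover 0.89 [167.8 292.6] 3325 ((289.7059020996094, 166.3235321044922), (65.96968841552734, 52.63022994995117), 75.96376037597656)
cover 0.45 [203.5 399.6] 66 ((400.0, 205.0), (8.0, 8.0), 90.0)
blue_rivet 0.63 [203.2 399.4] 76 ((399.5, 205.5), (9.0, 9.0), 90.0)
side cover orange
12 [165.7 322.2] [ 0.6207 -0.126   0.099 ]
30 [17
[... 405 characters left out ...]
202.7 401.5] 1374 ((402.691162109375, 201.01470947265625), (34.471214294433594, 46.99060821533203), 30.963754653930664)
caddy 0.63 [164.4 327.9] 318 ((331.5269470214844, 163.53460693359375), (14.471456527709961, 25.259267807006836), 52.12501525878906)
cover 0.88 [192.1 283.7] 1728 ((278.0384826660156, 193.3076934814453), (66.84137725830078, 35.167991638183594), 19.440034866333008)
rivet 0.55 [166.6 379.6] 41 ((376.5000305175781, 167.00003051757812), (6.363960266113281, 6.363960266113281), 45.0)
rivet 0.16 [193.9 284.6] 1713 ((278.15069580078125, 192.93150329589844), (64.37262725830078, 34.87826919555664), 20.556045532226562)
blue_rivet 0.38 [176.5 364. ] 34 ((366.0, 175.5), (5.0, 6.0), 90.0)
```

View pics/c1.png

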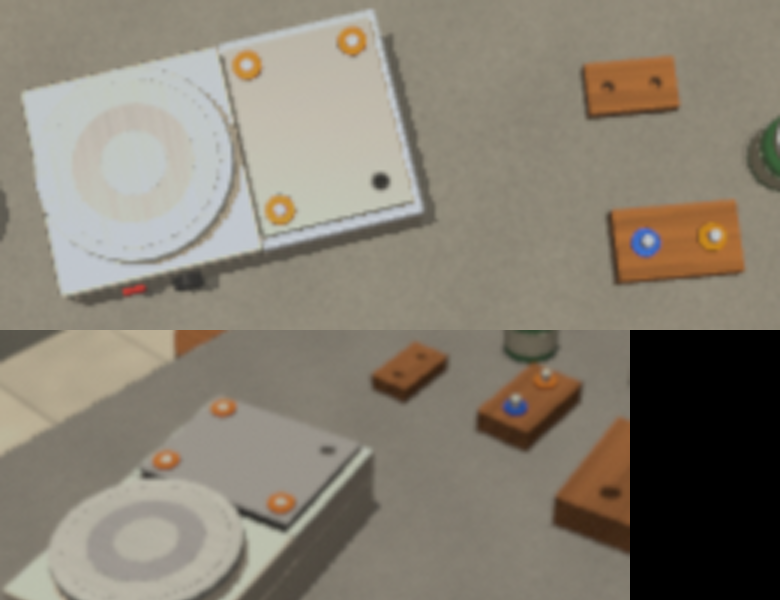

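The picture confirms this: in the crop the orange rivet is at (712,237), beside the blue one, and the measured hole matches the geometry from the cover rivets. Next I'll triangulate the pick and place points.

```bash
python3 - <<'E'
from h import *
import station
print(getattr(station,"grasp_offset",None))
T=cam("top");S=cam("side")
# orange/blue head in side & top (colour blobs, tight boxes)
for f,n,bo,bb in((T,"top",(196,213,413,431),(196,213,391,409)),(S,"side",(160,173,370,384),(170,182,360,373))):
    z=.0355
    m=f["frame"][bo[0]:bo[1],bo[2]:bo[3]]; h=cv2.cvtColor(m,cv2.COLOR_BGR2HSV)
    # white pin
    for nm,bx in(("orange",bo),("blue",bb)):
        for A,p in blobs(f["frame"],(0,0,150),(180,75,255),bx,2): print(n,nm,"pin",A,p.round(1),at_z(f,p,.044).round(4))
    for A,p in blobs(f["frame"],(100,90,60),(130,255,255),bb): print(n,"blue head",A,p.round(1),at_z(f,p,z).round(4))
    for lo in (12,14,16,18):
        for A,p in blobs(f["frame"],(lo,100,100),(30,255,255),bo): print(n,lo,"orange head",A,p.round(1),at_z(f,p,z).round(4))
    # caddy outline top corners
    for d in outline_of(n,"caddy"):
        if abs(d["pixel"][0]-f["frame"].shape[0]/2)<30: print(n,np.round(d["pixel"],1),at_z(f,d["pixel"],.03).round(3))
print(T["frame"][204,416:430].tolist())
E
```

```text
0.051
top orange pin 9 [203. 423.] [ 0.5388 -0.3212  0.044 ]
top blue pin 13 [204.6 400.6] [ 0.5342 -0.2576  0.044 ]
top blue head 48 [205.4 399.6] [ 0.5332 -0.2564  0.0355]
top 12 orange head 293 [204.  421.4] [ 0.5371 -0.3189  0.0355]
top 14 orange head 271 [204.3 421.4] [ 0.5365 -0.3187  0.0355]
top 16 orange head 66 [203.5 422.1] [ 0.5386 -0.3208  0.0355]
top 18 orange head 36 [203.9 421.4] [ 0.5376 -0.3188  0.0355]
top [206.3 409.4] [ 0.531 -0.286  0.03 ]
side orange pin 4 [163.5 376.5] [ 0.5396 -0.3176  0.044 ]
side blue pin 2 [172.  366.5] [ 0.5345 -0.2549  0.044 ]
side blue head 21 [175.8 366.2] [ 0.5285 -0.2466  0.0355]
side 12 orange head 132 [167.6 376. ] [ 0.5326 -0.3065  0.0355]
side 14 orange head 7 [166.3 374. ] [ 0.5428 -0.3081  0.0355]
side [200.9 402.7] [ 0.362 -0.226  0.03 ]
side [175.1 372.2] [ 0.52  -0.269  0.03 ]
[[52, 101, 159], [41, 91, 140], [32, 120, 176], [33, 132, 192], [41, 125, 181], [83, 113, 141], [150, 155, 159], [182, 183, 183], [157, 176, 192], [93, 149, 194], [43, 133, 192], [48, 115, 175], [53, 105, 165], [54, 104, 165]]
```

{"name": "play_rows", "arguments": {"increments": [[0.3,[35,30,-5],0.12],[0.5,[65,60,-10],0.24],[0.5,[95,85,-20],0.36],[0.5,[125,110,-25],0.48],[0.5,[155,135,-30],0.6]], "newtons": 20}}

```text
t: 2.22
eef_pos: [0.3274, -0.4905, 0.262]
ee_rot: [2.847, 1.327, -0.0]
ft_force: [1.2, -0.6, -0.2]
opening: 0.0613
```

{"name": "play_rows", "arguments": {"increments": [[0.55,[35,28,-5],0.12],[0.55,[65,53,-15],0.24],[0.55,[95,77,-25],0.36],[0.55,[125,101,-35],0.48],[0.55,[155,125,-45],0.6]]}}

```text
t: 2.63
eef_pos: [0.484, -0.3638, 0.217]
ee_rot: [2.321, 2.116, 0.0]
ft_force: [0.3, -0.2, 0.1]
opening: 0.0398
```

{"name": "play_rows", "arguments": {"increments": [[0.55,[28,23,-10],0.1],[0.55,[55,44,-20],0.17],[0.55,[56,45,-30],0.17],[0.55,[56,45,-30],0.17]]}}

```text
t: 2.97
eef_pos: [0.541, -0.3153, 0.1847]
ee_rot: [-2.125, -2.31, -0.002]
ft_force: [-0.6, -0.2, -1.0]
opening: 0.0394
```

```bash
python3 - <<'E'
from h import *
s=sense(); print(s["t"],s["eef_pos"].round(4),s["ee_rot"].round(3),s["opening"],s["ft_force"].round(2),s["q"].round(2))
E
```

```text
2.9667 [ 0.541  -0.3153  0.1847] [-2.125e+00 -2.310e+00 -2.000e-03] 0.03944780962395206 [-0.56 -0.21 -0.96] [ 0.88  0.38 -0.48  1.63  0.19  1.18  0.43]
```

{"name": "play_rows", "arguments": {"increments": [[0.55,[-2,-3,-20],-0.01],[0.55,[-3,-5,-40],-0.01],[0.55,[-3,-5,-54],-0.01],[0.55,[-3,-5,-56],-0.01],[0.55,[-3,-5,-56],-0.01]]}}

```text
t: 3.38
eef_pos: [0.5368, -0.321, 0.1281]
ee_rot: [-2.138, -2.296, -0.001]
ft_force: [0.4, 0.3, -0.4]
opening: 0.039
```

```bash
python3 - <<'E'
from h import *
T=cam("top");S=cam("side"); s=sense(); print(s["eef_pos"].round(4),s["opening"])
a=cv2.resize(T["frame"][150:250,360:460],None,fx=4,fy=4,interpolation=cv2.INTER_CUBIC)
b=cv2.resize(S["frame"][110:210,325:425],None,fx=4,fy=4,interpolation=cv2.INTER_CUBIC)
cv2.imwrite("pics/c2.png",np.hstack([a,b]))
E
```

```text
[ 0.5383 -0.321   0.1299] 0.03914445562797776
```

View pics/c2.png

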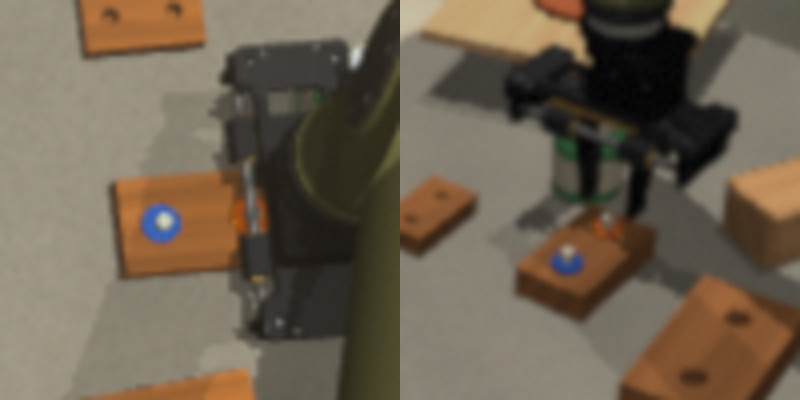

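The side crop shows the fingers straddling the orange pin, which is at about (605,220) in the crop. I'll descend and grip the pin.

{"name": "play_rows", "arguments": {"increments": [[0.55,[0,0,-12],0],[0.55,[0,0,-21],0],[0.55,[0,0,-23],0],[0.55,[0,0,-23],0]]}}

```text
t: 3.82
eef_pos: [0.5376, -0.3206, 0.1056]
ee_rot: [-2.137, -2.298, -0.002]
ft_force: [-1.1, 0.3, -0.5]
opening: 0.0395
```

{"name": "play_rows", "arguments": {"increments": [[0.8,[0,0,0],0],[1,[0,0,0],0],[1,[0,0,0],0],[1,[0,0,0],0],[1,[0,0,0],0]], "newtons": 20}}

```text
t: 4.23
eef_pos: [0.5379, -0.3206, 0.106]
ee_rot: [-2.138, -2.298, -0.002]
ft_force: [2.7, 0.7, 0.9]
opening: 0.014
```

{"name": "play_rows", "arguments": {"increments": [[1,[0,0,0],0],[1,[0,0,0],0],[1,[0,0,0],0]]}}

```text
t: 4.48
eef_pos: [0.5389, -0.3206, 0.1065]
ee_rot: [-2.139, -2.3, -0.004]
ft_force: [2.9, -0.0, 1.5]
opening: 0.01
```

{"name": "play_rows", "arguments": {"increments": [[1,[0,0,10],0],[1,[0,0,30],0],[1,[0,0,50],0],[1,[0,0,70],0],[1,[0,0,90],0]]}}

```text
t: 4.9
eef_pos: [0.5378, -0.3206, 0.1977]
ee_rot: [-2.138, -2.298, -0.002]
ft_force: [-0.7, -0.2, -0.4]
opening: 0.0096
```

```bash
python3 - <<'E'
from h import *
T=cam("top");S=cam("side"); s=sense(); print(s["eef_pos"].round(4),s["opening"],s["ft_force"].round(2))
p=np.array(s["eef_pos"])-[0,0,.075]; r,c=proj(S,p).astype(int); print(r,c)
b=cv2.resize(S["frame"][r-40:r+60,c-60:c+60],None,fx=5,fy=5,interpolation=cv2.INTER_CUBIC)
cv2.imwrite("pics/c3.png",b)
E
```

```text
[ 0.54   -0.3215  0.2008] 0.00983867371337504 [ 0.54  0.27 -0.5 ]
143 378
```

View pics/c3.png

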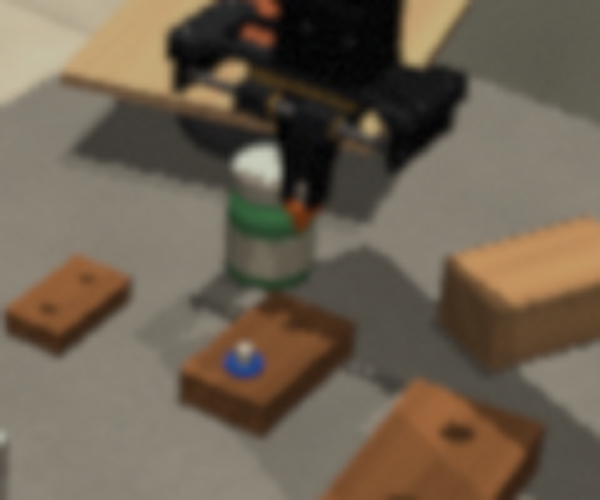

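The orange rivet is held at the fingertips (303,212 in the crop), the blue one is still in the caddy, and the caddy hole is empty. I'll carry it towards the open hole.

{"name": "play_rows", "arguments": {"increments": [[1,[5,40,10],0],[1,[10,80,18],0],[1,[15,120,20],0],[1,[20,160,20],0],[1,[25,198,20],0]]}}

```text
t: 5.42
eef_pos: [0.564, -0.1215, 0.2205]
ee_rot: [2.137, 2.298, 0.002]
ft_force: [0.2, -0.0, -0.5]
opening: 0.0099
```

{"name": "play_rows", "arguments": {"increments": [[1,[5,40,0],0],[1,[10,80,0],0],[1,[15,110,0],0],[1,[17,121,0],0],[1,[17,121,0],0]]}}

```text
t: 5.83
eef_pos: [0.5803, 0.0036, 0.22]
ee_rot: [2.131, 2.306, 0.002]
ft_force: [0.5, 0.8, -0.7]
opening: 0.0099
```

```bash
cat > look.py <<'E'
import sys
from h import *
T=cam("top");S=cam("side"); s=sense(); print(s["t"],s["eef_pos"].round(4),s["ee_rot"].round(3),round(s["opening"],4),s["ft_force"].round(2))
hole=[.580,-.003,.097]; e=np.array(s["eef_pos"])
print("tip proj",proj(S,e-[0,0,.070]).round(1),proj(T,e-[0,0,.070]).round(1),"hole proj",proj(S,hole).round(1),proj(T,hole).round(1))
ims=[]
for f in(S,T):
    r,c=proj(f,hole).astype(int)
    ims.append(cv2.resize(f["frame"][r-40:r+20,c-40:c+40] if f is S else f["frame"][r-30:r+30,c-30:c+30],None,fx=6 if f is S else 5,fy=6 if f is S else 6,interpolation=cv2.INTER_CUBIC))
cv2.imwrite(sys.argv[1],np.hstack(ims))
E
python3 look.py pics/c4.png
```

```text
5.9333 [ 0.5804 -0.0021  0.2198] [ 2.138e+00  2.297e+00 -2.000e-03] 0.0096 [ 0.31 -1.3  -0.08]
tip proj [175.2 303.2] [181.1 310.1] hole proj [188.8 304.4] [185.2 310.8]
```

View pics/c4.png

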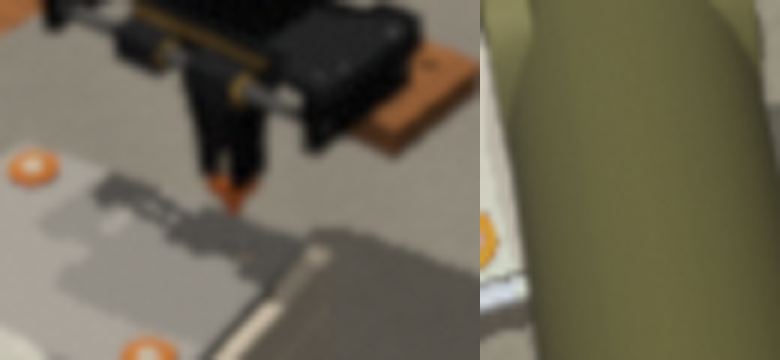

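The rivet hangs upright from the fingertips, with its tip at (235,212) in the crop, above the shadowed hole corner. I'll use it to measure the offset between the side camera and the robot.

```bash
python3 - <<'E'
from h import *
S=cam("side"); s=sense(); e=np.array(s["eef_pos"]); print(e.round(4))
f=S["frame"]; hsv=cv2.cvtColor(f,cv2.COLOR_BGR2HSV)
bx=(170,192,290,318)
for v in (60,90,120):
    for A,p in blobs(f,(3,120,v),(22,255,255),bx): print(v,A,p.round(2), "as z head",at_z(S,p,e[2]-.0735).round(4))
m=cv2.inRange(hsv[170:192,290:318],np.array((3,120,60)),np.array((22,255,255)))
for i,r in enumerate(m): 
    c=np.nonzero(r)[0]
    if len(c): print(170+i,290+c.min(),290+c.max())
for dz in(.070,.0725,.075,.084,.093): print(dz,proj(S,e-[0,0,dz]).round(2))
for q in([.7136,.0213,.099],[.6905,.1189,.099],[.5537,.0864,.099],[.5811,-.0048,.097]): print(proj(S,q).round(2))
E
```

```text
[ 0.5805 -0.0033  0.2198]
60 27 [178.78 302.3 ] as z head [0.5731 0.0091 0.1463]
90 19 [179.26 302.  ] as z head [0.572  0.0114 0.1463]
176 300 301
177 299 302
178 300 306
179 300 305
180 301 305
181 302 304
182 303 303
0.07 [174.97 303.44]
0.0725 [175.64 303.48]
0.075 [176.3  303.52]
0.084 [178.67 303.68]
0.093 [181.02 303.83]
[174.49 269.77]
[191.85 250.61]
[206.31 288.97]
[188.36 304.54]
```

The side camera's offset on the held rivet (about +1.2 row, −0.8 column) matches its offset on the fitted rivets. So the robot and top camera agree, and the hole is at (0.581, −0.005). I'll descend in steps while watching the force.

{"name": "play_rows", "arguments": {"increments": [[1,[0.5,-1.5,-10],0],[1,[0.5,-1.5,-20],0],[1,[0.5,-1.5,-27],0],[1,[0.5,-1.5,-27],0],[1,[0.5,-1.5,-27],0]]}}

```text
t: 6.4
eef_pos: [0.5804, -0.0054, 0.1917]
ee_rot: [2.143, 2.295, -0.004]
ft_force: [-1.0, 0.2, -0.6]
opening: 0.0098
```

{"name": "play_rows", "arguments": {"increments": [[1,[0,0,-2],0],[1,[0,0,-4],0],[1,[0,0,-6],0],[1,[0,0,-6],0]]}}

```text
t: 6.73
eef_pos: [0.5803, -0.0053, 0.1855]
ee_rot: [2.143, 2.295, -0.004]
ft_force: [-0.2, 0.2, -0.0]
opening: 0.01
```

{"name": "play_rows", "arguments": {"increments": [[1,[0,0,-2],0],[1,[0,0,-4],0],[1,[0,0,-4],0]]}}

```text
t: 6.98
eef_pos: [0.5807, -0.0048, 0.1814]
ee_rot: [2.142, 2.295, -0.002]
ft_force: [2.1, -0.0, -1.0]
opening: 0.01
```

{"name": "play_rows", "arguments": {"increments": [[1,[0,0,-1],0],[1,[0,0,-3],0],[1,[0,0,-3],0]]}}

```text
t: 7.23
eef_pos: [0.5809, -0.0046, 0.1783]
ee_rot: [2.142, 2.295, -0.001]
ft_force: [1.8, 0.2, 0.7]
opening: 0.0098
```

Only a small side force. I'll shift 0.5 mm in +x and continue.

{"name": "play_rows", "arguments": {"increments": [[1,[0.5,0,-1],0],[1,[0.5,0,-3],0],[1,[0.5,0,-3],0]]}}

```text
t: 7.48
eef_pos: [0.5813, -0.0046, 0.1749]
ee_rot: [2.142, 2.296, -0.002]
ft_force: [1.6, 0.7, 0.3]
opening: 0.0096
```

{"name": "play_rows", "arguments": {"increments": [[1,[0,0,-1],0],[1,[0,0,-2],0],[1,[0,0,-2],0]]}}

```text
t: 7.73
eef_pos: [0.5814, -0.0045, 0.1728]
ee_rot: [2.142, 2.296, -0.001]
ft_force: [-0.1, 0.8, 1.9]
opening: 0.0094
```

{"name": "play_rows", "arguments": {"increments": [[1,[0,0,-1],0],[1,[0,0,-1],0],[1,[0,0,-1],0]]}}

```text
t: 7.98
eef_pos: [0.5814, -0.0045, 0.1722]
ee_rot: [2.142, 2.296, -0.001]
ft_force: [-0.8, 1.2, 3.2]
opening: 0.0101
```

```bash
python3 look.py pics/c5.png
```

```text
8.0833 [ 0.5814 -0.0045  0.1721] [ 2.142e+00  2.296e+00 -1.000e-03] 0.0098 [-0.78  0.76  3.82]
tip proj [187.  304.3] [184.3 311.3] hole proj [188.8 304.4] [185.2 310.8]
```

View pics/c5.png

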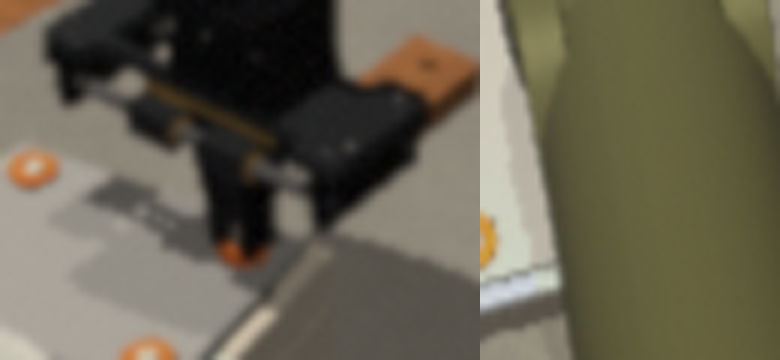

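The head (243,252 in the crop) is on the cover at 3.8 N. I'll release, rise, and look.

{"name": "play_rows", "arguments": {"increments": [[0.6,[0,0,1],0],[0.6,[0,0,1],0],[0.6,[0,0,1],0],[0.6,[0,0,1],0]]}}

```text
t: 8.42
eef_pos: [0.5811, -0.0048, 0.1727]
ee_rot: [2.142, 2.296, -0.003]
ft_force: [-0.3, 0.6, 0.4]
opening: 0.0289
```

{"name": "play_rows", "arguments": {"increments": [[0.6,[0,0,10],0],[0.6,[0,0,30],0],[0.8,[0,0,35],0],[1,[0,0,35],0],[1,[0,0,35],0]]}}

```text
t: 8.83
eef_pos: [0.5812, -0.0049, 0.2079]
ee_rot: [2.142, 2.295, -0.002]
ft_force: [-0.1, 0.4, -0.5]
opening: 0.0215
```

```bash
python3 look.py pics/c6.png
```

```text
8.9333 [ 0.5806 -0.005   0.2069] [ 2.143  2.296 -0.004] 0.0147 [ 0.75 -0.62 -0.04]
tip proj [178.1 304. ] [182.  311.3] hole proj [188.8 304.4] [185.2 310.8]
```

View pics/c6.png

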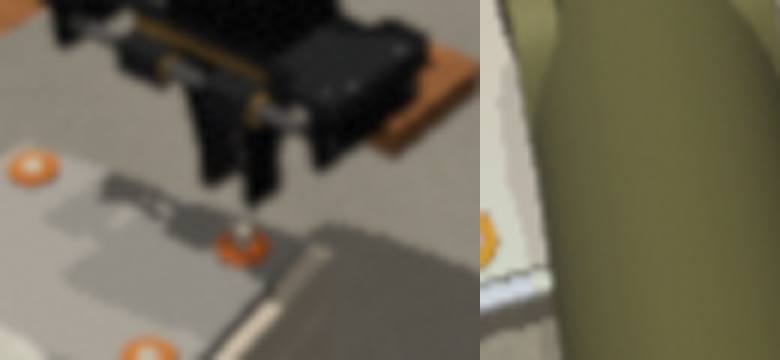

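The rivet is seated flat with its white pin up at (243,230). I'll shut the jaws and press the pin.

{"name": "play_rows", "arguments": {"increments": [[1,[0.5,0,0],0],[1,[0.5,0,0],0],[1,[0.5,0,-10],0],[1,[0.5,0,-18],0],[1,[0.5,0,-18],0]]}}

```text
t: 9.35
eef_pos: [0.5797, -0.0051, 0.1861]
ee_rot: [-2.142, -2.295, 0.008]
ft_force: [-1.6, 0.7, -0.5]
opening: 0.0004
```

{"name": "play_rows", "arguments": {"increments": [[1,[0,0,-3],0],[1,[0,0,-5],0],[1,[0,0,-7],0],[1,[0,0,-7],0]]}}

```text
t: 9.68
eef_pos: [0.5801, -0.005, 0.1806]
ee_rot: [-2.142, -2.296, 0.008]
ft_force: [-4.0, -0.1, 10.5]
opening: 0.0005
```

{"name": "play_rows", "arguments": {"increments": [[1,[0.5,0,-2],0],[1,[0.5,0,-4],0],[1,[0.5,0,-4],0]]}}

```text
t: 9.93
eef_pos: [0.5802, -0.0049, 0.178]
ee_rot: [-2.142, -2.296, 0.01]
ft_force: [-5.2, -0.9, 11.8]
opening: 0.0005
```

{"name": "play_rows", "arguments": {"increments": [[1,[0,0,-2],0],[1,[0,0,-4],0],[1,[0,0,-4],0]]}}

```text
t: 10.18
eef_pos: [0.5802, -0.0048, 0.1757]
ee_rot: [-2.142, -2.296, 0.011]
ft_force: [-4.6, -0.0, 11.7]
opening: 0.0004
```

{"name": "play_rows", "arguments": {"increments": [[1,[0,0,-2],0],[1,[0,0,-4],0],[1,[0,0,-5],0],[1,[0,0,-5],0]]}}

```text
t: 10.52
eef_pos: [0.5802, -0.0048, 0.1723]
ee_rot: [-2.143, -2.296, 0.012]
ft_force: [-5.3, 0.1, 11.3]
opening: 0.0003
```

{"name": "play_rows", "arguments": {"increments": [[1,[0,0,-2],0],[1,[0,0,-4],0],[1,[0,0,-4],0]]}}

```text
t: 10.77
eef_pos: [0.5802, -0.0047, 0.17]
ee_rot: [2.143, 2.297, -0.013]
ft_force: [-4.9, -0.2, 11.6]
opening: 0.0004
```

{"name": "play_rows", "arguments": {"increments": [[1,[0,0,-1],0],[1,[0,0,-3],0],[1,[0,0,-3],0]]}}

```text
t: 11.02
eef_pos: [0.5802, -0.0047, 0.1687]
ee_rot: [2.143, 2.296, -0.015]
ft_force: [-4.8, -0.3, 12.4]
opening: 0.0003
```

{"name": "play_rows", "arguments": {"increments": [[1,[0,0,-2],0],[1,[0,0,-3],0],[1,[0,0,-3],0]]}}

```text
t: 11.27
eef_pos: [0.5802, -0.0046, 0.1681]
ee_rot: [2.142, 2.296, -0.016]
ft_force: [-5.7, -0.9, 14.2]
opening: 0.0003
```

{"name": "play_rows", "arguments": {"increments": [[1,[0,0,-2],0],[1,[0,0,-3],0],[1,[0,0,-3],0]]}}

```text
t: 11.52
eef_pos: [0.5803, -0.0044, 0.168]
ee_rot: [2.142, 2.295, -0.018]
ft_force: [-7.1, -0.6, 18.1]
opening: 0.0002
```

It has come to a hard stop at 18 N, with the pin flush and the cover bottomed. I'll retract clear and check from both cameras.

{"name": "play_rows", "arguments": {"increments": [[1,[0,0,10],0],[1,[0,0,40],0],[1,[0,-20,75],0],[1,[0,-55,90],0],[1,[0,-95,90],0]]}}

```text
t: 11.93
eef_pos: [0.5827, -0.0974, 0.2633]
ee_rot: [2.13, 2.296, -0.01]
ft_force: [1.3, -0.5, -0.3]
opening: 0.0007
```

{"name": "play_rows", "arguments": {"increments": [[0.8,[0,-40,0],0],[0.8,[0,-80,0],0],[0.8,[0,-110,0],0],[0.8,[0,-110,0],0]]}}

```text
t: 12.27
eef_pos: [0.5808, -0.2174, 0.2626]
ee_rot: [2.143, 2.282, -0.017]
ft_force: [-0.6, -1.2, -0.4]
opening: 0.0155
```

```bash
python3 look.py pics/c7.png
```

```text
12.3667 [ 0.5821 -0.2092  0.2627] [ 2.135  2.293 -0.01 ] 0.0169 [-0.17  0.12  0.22]
tip proj [135.3 348. ] [176.6 392.7] hole proj [188.8 304.4] [185.2 310.8]
```

View pics/c7.png

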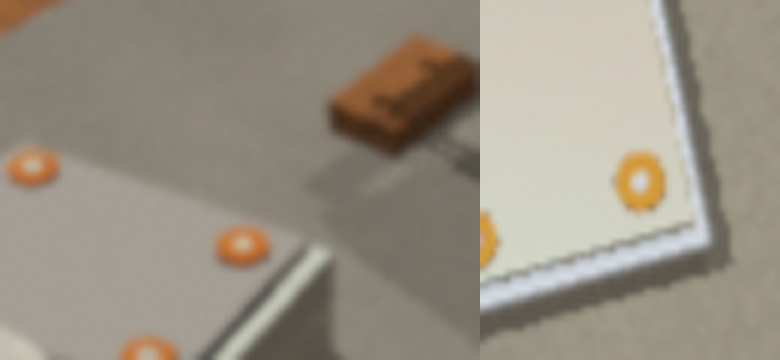

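The new rivet sits at (243,245) in the crop and looks the same as the fitted ones, with its pin flush and centred. The arm is clear, so I'll hand in.

```bash
python3 -c "
from station import *
print(finish_job())"
```

```text
the job is handed in; nothing more can be done
None
```

The orange rivet is in the open hole with its head flat on the cover, and its white pin is pushed fully home. I handed the job in at about 12.4 s of the 48 s allowed.

- **Seating:** I gripped the rivet by its pin, lifted it from the middle-sized caddy, and seated it with about 4 N, below the 12 N that moves the pin. A picture after release showed the head on the cover with the pin still up.
- **Pressing the pin:** I pushed it down with the shut jaws. It moved at about 12 N, and I stopped at a hard stop of 18 N, well under the cover's 35 N limit. There was also a side force of up to about 7 N and a slight tool tilt of roughly 0.01 rad during the press, which I left uncorrected.
- **Last checks:** Both cameras show the new rivet looking like the three fitted ones, with its pin flush and the arm touching nothing. The blue rivet was still in its caddy hole when I lifted the orange one out. I didn't look at it again after that, and I didn't check the bystander objects again at the end.
- **Disagreement:** The side camera read 3–5 mm off the top camera. The rivet held in the gripper matched the top camera, so I worked from that one.

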